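Light the wok burner and turn it down to simmer

TASK

Light the wok burner: push the yellow gas lever round with one finger until its tip stands over the orange lighting mark, then press the red igniter button all the way down and let it come up again, and after that push the lever back until its tip rests over the blue simmer mark. Press the igniter only while the lever stands on orange. Never pinch the lever between the fingers, and leave the other kitchen things where they stand.

Things in the scene. Friction and masses are not known exactly. Their poses are not given: they have to be found in the camera images.
- lever (a joint): angle of the gas lever about its upright pivot, 0 (shut, at its stop) to 2.2 rad (other stop), growing counterclockwise seen from above. The blue simmer mark is at 0.95, the orange lighting mark at 1.85. It starts shut or nearly shut. A stiff pivot holds it where it is left; pushing 80 mm from the pivot takes about 2 N
- valve: the gas cock, bolted to the worktop: a flange 68 mm across and 8 mm high and a brass post 34 mm across up to 42 mm. A flat steel quadrant band, 6 mm high, lies 98 to 134 mm from the axis beneath the lever's tip, joined to the flange by three bars 5 mm high. Origin under the pivot axis at worktop height; its x axis is the quadrant's middle, to which the lever points at joint value 1.1
- pivot (a point): point on the lever's upright axis, 50 mm above the worktop, inside the lever's dark round hub, which is 40 mm across and stands 42 to 64 mm above the worktop, with a cap 18 mm across up to 70 mm. Not listed: a fixed wok, 150 mm high, on a stand over the burner to the robot's left, all of it beyond y = 0.38, its handle up to 212 mm high, and a fixed rice cooker, 225 mm high, at the far right, beyond y = -0.5
- lever_tip (a point): tip of the lever, 105 mm from the pivot axis, 52 mm above the worktop. The lever is a level yellow bar from the hub straight to this point, 44 to 60 mm above the worktop; with the black strips on its left and right sides (lever_c4, lever_c5) it is 16 mm wide. From 34 to 98 mm from the axis the space under and beside it is open but for the 5 mm bars
- orange_mark (a point): lighting mark: the point over which the lever's tip must stand, on a flat orange patch on the quadrant, 26 mm wide along the arc and 40 mm long outwards; 105 mm from the pivot axis, 8 mm above the worktop
- blue_mark (a point): simmer mark: the same, on a flat blue patch
- igniter (a joint): how far the igniter button is pressed, 0 (up) to 0.008 m (fully down); a spring brings it up again, fully down takes about 5 N
- igniter_top (a point): centre of the top face of the red round igniter button, 36 mm across, which is pressed straight down; it stands in a black housing fixed to the worktop, 24 mm above the worktop when up
- container: blue plastic container with a flat blue lid and white grip, 118 x 168 x 80 mm high, loose; origin under its centre
- dish: white ceramic dipping dish, 90 mm across, 28 mm high, loose; origin under its centre
- spatula: bamboo spatula lying flat, 285 mm long along its x axis, blade 60 mm wide, 10 mm thick, loose; origin at its underside, 150 mm from the handle's end
- soy_bottle: brown soy sauce bottle with red cap, 56 mm across, 190 mm high, loose; origin under its centre
- chilli_jar: red chilli jar with steel cap, 68 mm across, 85 mm high, loose; origin under its centre
- cup: blue ceramic cup, 68 mm across, 75 mm high, loose; origin under its centre
There are look-alikes about, which are no part of the job. Of the things that look like the cup, the middle-sized one is meant.

How it is judged:
By the outcome, as a careful person would: the job done as asked, in the order asked, and still so for the second after the job is handed in, with the robot touching nothing.
It also fails if it takes over 62 s, if anything falls off the work surface, if the arm or the gripper's body presses on something with over 40 N, if the wrist force passes 120 N, or if a joint passes its speed limit or range.

ROBOT

A 6-joint arm with a two-finger parallel gripper is mounted at the origin on the work surface. World frame = base frame: x ahead of the robot, y to its left, z up, the work surface at z = 0. Lengths are in mm, angles in rad, forces in N, time in s.
With the tool pointing down it reaches from about 325 to 775 mm from the base axis. Payload 9.3 kg.
Tool frame: the origin (TCP) lies between the finger pads; the fingertips stand 14 mm ahead of it and the grasp point (between the pads) lies 5 mm behind it; x points along the fingers, y is the direction in which the jaws open and shut, and the axes are right-handed (so a half turn about x gives the same grasp; the last joint's range is limited). The gripper opens to 85 mm and grips with 20 to 120 N. Pads are 22 mm wide; open, the fingers measure 114 mm over their backs; the gripper's body (76 mm by 85 mm) begins 54 mm behind the grasp point. The pads swing forward as they close: fully open they stand 13 mm farther back than shut.
Start: joints at [-1.273, 0.259, 0.021, 1.334, 0, 1.418], TCP at [239.62, -495.054, 245.279] pointing down, gripper open.
Joint ranges: [-3.04, 3.04], [-0.91, 1.82], [-1.04, 1.36], [-1.92, 1.95], [-1.52, 1.45], [-3.14, 3.14]. Speed limits (rad/s): [2.22, 2.22, 2.79, 3.14, 3.14, 3.14].

INTERFACE

Orientations are given as a rotation vector (axis times angle).
In Python, from station import robot gives the robot as it stands. The module is installed in compiled form; this text tells all that it offers.
- The arm moves only by the tool play_rows, never from a script. Its arguments are lists of equal length, an entry for each row: "delta_rot": the turn, a rotation vector about the world's x, y, z in degrees, a list of three; "dp": the shift along the world's x, y, z in mm, a list of three; "gripper": the opening, from -1 (shut) to 1 (fully open). A call has 1 to 12 rows; each row is the pose to reach, as a shift and turn from the pose commanded when the call began; what a row does not reach only later rows make up. A row lasts 1/10 s, in which the tool goes at most 50 mm and 8.59 degrees, less where a joint would pass 70% of its speed; a pose out of reach is approached as far as the arm can. A call with a gripper value outside its range is refused whole. The fingers move at their own pace and stop on an object; "newtons" is the grip in N (left out, the last holds). Time passes only in rows, so rows that repeat a pose let the fingers close. It gives the time, the measured TCP pose, the force and the opening at its end, in the units of the state.
- robot.get_obs(): the state, without advancing time (a new reading comes with each control period).
- robot.get_image(name): name is "scene" or "top" or "wrist"; returns a dict with "img" (480x640x3 uint8, red, green, blue), "fx", "fy", "cx", "cy" (pixels), "camera_from_world" (4x4, takes a point from world to camera coordinates); the wrist camera has in their place "T_tool_cam" (4x4, takes a point from camera to tool coordinates, whose origin is the TCP and whose axes are the tool frame's). Camera axes: x right, y down, z forward; pixel columns grow to the right and rows downward; lengths in mm; the calibration is good to about 2 mm. The wrist camera is an equidistant fisheye: a pixel r from the principal point sees the ray r / f radians off the axis. A picture is of the moment at which its call begins: read the wrist's pose just before it. There is no depth.
- robot.finish_job(): hands the job in, once; it reports no verdict.
The state is a dict: "time_s": time; "joint_positions": joint angles; "joint_vel": joint speeds; "joint_torque": joint torques, N m; "tcp_pos": TCP position; "orientation": TCP orientation; "force": force on the tool from outside, world axes, zero at the start; "wrist_torque": the same for the moment, N m; "finger_gap": finger opening in mm.
Only numpy, scipy, OpenCV 4.12 (cv2) and the standard library are available. Lean on these libraries where they do the work, as an engineer would, in place of code of your own. Each camera call takes 0.05 s, during which the arm holds its last target.

## Working session

There is one attempt and no reset: what is moved stays moved. The work goes in short steps, Python scripts to look and compute and a tool call to move; the robot and the scene stay as the last step left them, time stands still between calls to the robot, and variables do not carry over. Pictures are saved under pics/ and viewed, and the job is handed in when it is done.

Besides the shell and the picture viewer there is one more tool, called after "Call:" as a command line: name --argument value ..., lists and objects as JSON in quotes. play_rows: Moves the arm, as the interface text tells. Its arguments: {"type":"object","properties":{"delta_rot":{"type":"array","items":{"type":"array","items":{"type":"number"}}},"dp":{"type":"array","items":{"type":"array","items":{"type":"number"}}},"gripper":{"type":"array","items":{"type":"number"}},"newtons":{"type":"number"}},"required":["delta_rot","dp","gripper"]}

```bash
mkdir -p pics; cat > h.py <<'E'
import numpy as np, cv2
from station import robot
def grab(n,fn):
    d=robot.get_image(n); cv2.imwrite('pics/'+fn,cv2.cvtColor(d['img'],cv2.COLOR_RGB2BGR)); return d
def ray(d,u,v,z):
    T=np.array(d['camera_from_world']);R=T[:3,:3];t=T[:3,3]
    c=-R.T@t; r=R.T@np.array([(u-d['cx'])/d['fx'],(v-d['cy'])/d['fy'],1])
    return c+r*(z-c[2])/r[2]
def proj(d,p):
    T=np.array(d['camera_from_world']);q=T[:3,:3]@np.array(p)+T[:3,3]
    return d['fx']*q[0]/q[2]+d['cx'],d['fy']*q[1]/q[2]+d['cy']
E
python3 - <<'E'
from h import *
import pickle
print(robot.get_obs())
D={}
for n in('scene','top'):
    D[n]=grab(n,n+'1.png'); T=np.array(D[n]['camera_from_world']); print(n,-T[:3,:3].T@T[:3,3],T[2,:3],D[n]['fx'])
pickle.dump(D,open('d1.pkl','wb'))
E
```

```text
{'time_s': 0.0, 'joint_positions': array([-1.27263422e+00,  2.59216062e-01,  2.07770774e-02,  1.33367947e+00,
        3.62218912e-05,  1.41818129e+00]), 'joint_vel': array([-8.71398259e-04, -1.15978661e-04,  1.93946279e-04,  1.21839245e-03,
       -1.77401631e-03, -4.23485920e-05]), 'joint_torque': array([-1.41893070e-03, -5.55638194e+01,  3.44531751e+01,  1.36497006e-02,
       -2.54022007e-04,  1.55954899e-05]), 'tcp_pos': array([ 239.54120278, -494.82594445,  244.6592036 ]), 'orientation': array([ 1.97172574,  0.45343613, -1.97184713]), 'force': array([0.24567404, 0.36897344, 0.8738019 ]), 'wrist_torque': array([-0.02526757, -0.02809168, -0.01175092]), 'finger_gap': 85.63644757488909}
scene [1136.84783144  635.01525561  909.20633226] [-0.49520485 -0.5180891  -0.69739217] 556.5064663215776
top [ 370.33545118  -17.14108629 1322.65808536] [ 0.14176968 -0.01709054 -0.98975213] 560.5240577729342
```

View pics/scene1.png

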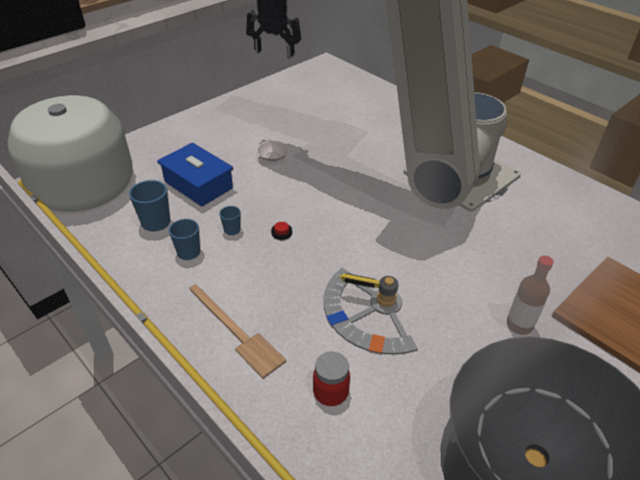

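View pics/top1.png

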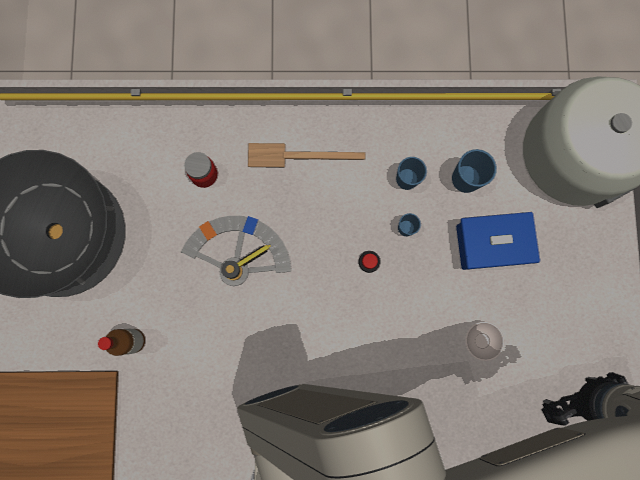

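The top view shows the valve hub at about (232,269), the lever tip at (268,247), orange at (208,231), blue at (251,225) and the igniter at (370,261). The scene view shows the same layout: lever (345–380,278), igniter (282,230). There is only one red button and one yellow lever. The three cups, the jar and the spatula stand clear of the valve. Next I'll measure.

```bash
cat > meas.py <<'E'
from h import *
def blobs(d,lo,hi,roi,hs=None):
    x0,y0,x1,y1=roi
    hsv=cv2.cvtColor(d['img'],cv2.COLOR_RGB2HSV); m=np.zeros(hsv.shape[:2],np.uint8)
    m[y0:y1,x0:x1]=cv2.inRange(hsv,lo,hi)[y0:y1,x0:x1]
    return m
def cen(m):
    n,l,s,c=cv2.connectedComponentsWithStats(m)
    i=1+np.argmax(s[1:,4]); return c[i],s[i]
E
python3 - <<'E'
from meas import *
import pickle
D=pickle.load(open('d1.pkl','rb'))
R={'top':dict(v=(170,200,300,290),i=(345,240,395,285)),'scene':dict(v=(310,255,425,365),i=(262,215,300,245))}
for n in D:
    d=D[n];r=R[n]
    for nm,lo,hi,roi,z in [('orange',(5,140,100),(14,255,255),r['v'],6.5),('blue',(105,140,60),(125,255,255),r['v'],6.5),('red',(0,150,120),(4,255,255),r['i'],24),('yellow',(22,130,80),(34,255,255),r['v'],60)]:
        m=blobs(d,lo,hi,roi)
        c,s=cen(m); print(n,nm,c.round(1),s,ray(d,*c,z).round(1))
        if nm=='yellow':
            ys,xs=np.nonzero(m)
            P=np.array([ray(d,x,y,60)[:2] for x,y in zip(xs,ys)])
            mu=P.mean(0);w,V=np.linalg.eigh(np.cov((P-mu).T));a=V[:,1];t=(P-mu)@a
            print('  axis',a,np.degrees(np.arctan2(a[1],a[0])),'ends',mu+a*t.min(),mu+a*t.max())
im=cv2.imread('pics/top1.png')[200:300,170:300];cv2.imwrite('pics/c1.png',cv2.resize(im,None,fx=6,fy=6))
im=cv2.imread('pics/scene1.png')[255:365,310:430];cv2.imwrite('pics/c2.png',cv2.resize(im,None,fx=5,fy=5))
E
```

```text
scene orange [376.5 343.3] [369 335  15  18 198] [593.  232.3   6.5]
scene blue [336.6 317.5] [327 311  21  14 168] [605.6 131.8   6.5]
scene red [281.2 226.1] [275 222  14   9  99] [ 518.4 -147.6   24. ]
scene yellow [360.  278.7] [340 274  39  13 170] [529.1 120.7  60. ]
  axis [-0.52975272  0.84815214] 121.98874883133048 ends [551.3037717   85.07508053] [507.86750095 154.61802841]
top orange [207.5 230.5] [200 221  17  19 175] [593.9 229.6   6.5]
top blue [249.7 225.2] [243 216  14  19 167] [606.3 129.9   6.5]
top red [369.7 260.5] [363 254  15  14 163] [ 518.2 -152.6   24. ]
top yellow [252.6 255.1] [237 245  33  22 156] [527.8 116.5  60. ]
  axis [-0.52926982  0.84845357] 121.956132787101 ends [550.80849729  79.66593402] [506.84612461 150.1404454 ]
```

View pics/c1.png

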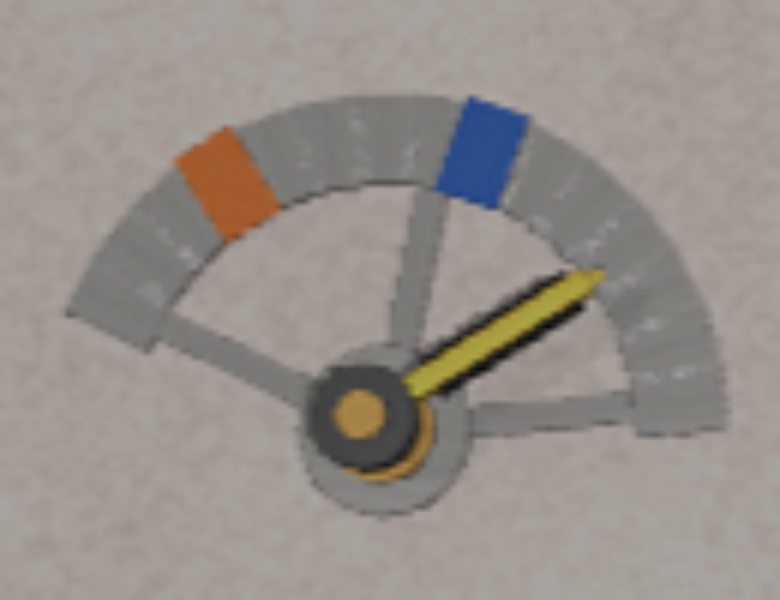

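View pics/c2.png

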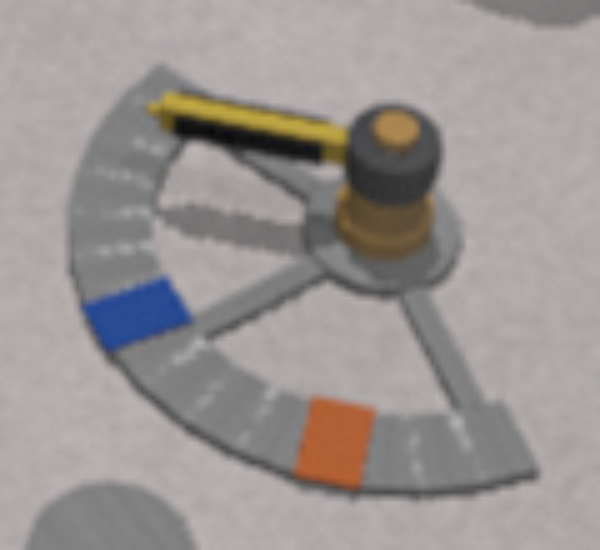

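```bash
python3 - <<'E'
from h import *
from scipy.spatial.transform import Rotation as R
o=robot.get_obs(); M=R.from_rotvec(o['orientation']).as_matrix(); print(M.round(3))
print('tool y yaw',np.degrees(np.arctan2(M[1,1],M[0,1])))
# pivot from marks
for nm,O,B in(('top',(593.9,229.6),(606.3,129.9)),('scene',(593.,232.3),(605.6,131.8))):
    O=np.array(O);B=np.array(B);c=O-B;L=np.hypot(*c);n=np.array([c[1],-c[0]])/L
    Rr=L/2/np.sin(.45);p=(O+B)/2-n*Rr*np.cos(.45);print(nm,'R',Rr,'pivot',p,'off',np.arctan2(n[1],n[0])-1.4)
E
```

```text
[[-0.     0.436 -0.9  ]
 [ 0.001 -0.9   -0.436]
 [-1.    -0.001 -0.   ]]
tool y yaw -64.17023619000616
top R 115.48978744224806 pivot [496.90265554 166.91502436] off -1.2762622893254527
scene R 116.43080101465134 pivot [495.27459259 169.00800862] off -1.2752776285410372
```

Call:
play_rows --delta_rot '[[0, 0, 8], [0, 0, 16], [0, 0, 24], [0, 0, 32], [0, 0, 40], [0, 0, 48], [0, 0, 56], [0, 0, 64], [0, 0, 72], [0, 0, 80], [0, 0, 88], [0, 0, 96]]' --dp '[[20, 43, 0], [40, 86, 0], [60, 129, 0], [80, 172, 0], [100, 215, 0], [120, 258, 0], [140, 301, 0], [160, 344, 0], [180, 387, 0], [200, 430, 0], [220, 473, 0], [240, 516, 0]]' --gripper '[-1, -1, -1, -1, -1, -1, -1, -1, -1, -1, -1, -1]' --newtons 20

```text
time_s: 1.3
tcp_pos: [480.0, 23.0, 245.2]
orientation: [0.786, 1.424, -0.787]
force: [0.7, -1.1, -0.0]
finger_gap: 0.2
```

Call:
play_rows --delta_rot '[[0, 0, 0], [0, 0, 0], [0, 0, 0]]' --dp '[[20, 40, 0], [20, 40, 0], [20, 40, 0]]' --gripper '[-1, -1, -1]'

```text
time_s: 1.6
tcp_pos: [499.5, 61.9, 244.7]
orientation: [0.789, 1.424, -0.79]
force: [-0.5, -1.5, 0.2]
finger_gap: -0.0
```

```bash
python3 - <<'E'
from h import *
import pickle
o=robot.get_obs(); print(o['time_s'],o['tcp_pos'],o['orientation'],o['joint_positions'],o['force'],o['finger_gap'])
d=grab('wrist','w1.png'); pickle.dump((o,d),open('w1.pkl','wb')); print({k:v for k,v in d.items() if k!='img'})
E
```

```text
1.6 [499.48399756  61.87100967 244.65014187] [ 0.7886345   1.42396407 -0.79001299] [-4.34985418e-02  1.79978524e-01 -8.41438143e-02  1.30808882e+00
 -2.40613942e-04  9.69362368e-01] [-0.49116143 -1.48439889  0.19186685] -0.011617446255735695
{'fx': 371.64829954431775, 'fy': 371.64829954431775, 'cx': 320.43402748057963, 'cy': 247.79078788526868, 'T_tool_cam': array([[-2.59480264e-04, -3.09727624e-01,  9.50825290e-01,
        -1.29046925e+02],
       [ 9.99999950e-01,  8.90355723e-05,  3.01903021e-04,
         9.07724536e-01],
       [-1.78164979e-04,  9.50825321e-01,  3.09727585e-01,
        -7.86543765e+01],
       [ 0.00000000e+00,  0.00000000e+00,  0.00000000e+00,
         1.00000000e+00]])}
```

View pics/w1.png

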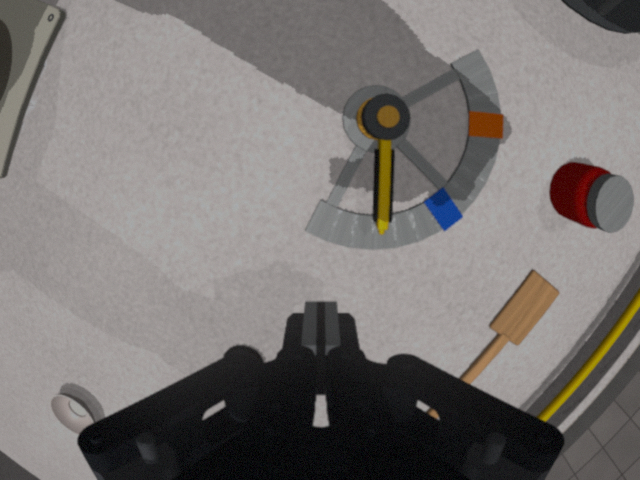

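The wrist view shows the lever running straight down from its hub at (387,117) to the tip at (382,230), with orange at (487,125) and blue at (443,209). I'll measure these as a third view.

```bash
cat >> meas.py <<'E'
from scipy.spatial.transform import Rotation as Rot
def wray(o,d,u,v,z):
    x,y=u-d['cx'],v-d['cy'];r=np.hypot(x,y);th=r/d['fx']
    k=np.array([np.sin(th)*x/r,np.sin(th)*y/r,np.cos(th)])
    T=np.array(d['T_tool_cam']);W=Rot.from_rotvec(o['orientation']).as_matrix()
    c=W@T[:3,3]+o['tcp_pos'];k=W@T[:3,:3]@k
    return c+k*(z-c[2])/k[2]
def pivot(O,B):
    O=np.array(O)[:2];B=np.array(B)[:2];c=O-B;L=np.hypot(*c);n=np.array([c[1],-c[0]])/L
    Rr=L/2/np.sin(.45);return Rr,(O+B)/2-n*Rr*np.cos(.45),np.arctan2(n[1],n[0])-1.4
E
python3 - <<'E'
from meas import *
import pickle
o,d=pickle.load(open('w1.pkl','rb'))
roi=(300,40,520,260)
P={}
for nm,lo,hi,z in [('orange',(5,140,100),(14,255,255),6.5),('blue',(105,140,60),(125,255,255),6.5),('yellow',(22,130,80),(34,255,255),60)]:
    m=blobs(d,lo,hi,roi);c,s=cen(m);P[nm]=wray(o,d,*c,z);print(nm,c.round(1),s,P[nm].round(1))
    if nm=='yellow':
        ys,xs=np.nonzero(m);Q=np.array([wray(o,d,x,y,60)[:2] for x,y in zip(xs,ys)])
        mu=Q.mean(0);w,V=np.linalg.eigh(np.cov((Q-mu).T));a=V[:,1];t=(Q-mu)@a
        print('axis',np.degrees(np.arctan2(a[1],a[0])),mu+a*t.min(),mu+a*t.max())
print(pivot(P['orange'],P['blue']), 'cap', wray(o,d,388,116,70))
t=pickle.load(open('d1.pkl','rb'));print('cap top',ray(t['top'],230,268.5,70),'scene',ray(t['scene'],389,281,70))
E
```

```text
orange [485.6 124.4] [469 111  34  27 810] [595.6 232.1   6.5]
blue [443.  208.6] [424 188  38  42 823] [607.5 132.1   6.5]
yellow [383.9 185.5] [ 376  139   16   95 1017] [529.  118.9  60. ]
axis 121.84295767816639 [551.41813483  82.91021103] [508.0171301  152.79182292]
(np.float64(115.85373160661143), array([497.95100375, 169.78304384]), np.float64(-1.2816264249365203)) cap [497.79884374 169.27403984  70.        ]
cap top [496.58203999 165.6941989   70.        ] scene [496.87263428 171.46480874  70.        ]
```

```bash
cat > plan.py <<'E'
import numpy as np
PV=np.array([497.2,168.8]);OFF=-1.278
def tcp(q,off,r=78):  # off signed along +t (CCW)
    th=q+OFF;return PV+r*np.array([np.cos(th),np.sin(th)])+off*np.array([-np.sin(th),np.cos(th)])
E
python3 - <<'E'
from plan import *
a=tcp(.264,-45);print(a,'dp from cmd',a-[499.62,60.95])
base=a
for q in np.arange(.264,1.9,.132): print(round(q,3),round(np.degrees(q-.264),1),(tcp(q,-22.5)-base).round(1))
E
```

```text
[500.21773073  78.80059277] dp from cmd [ 0.59773073 17.85059277]
0.264 0.0 [19.1 11.9]
0.396 7.6 [29.2 15.5]
0.528 15.1 [38.7 20.4]
0.66 22.7 [47.5 26.5]
0.792 30.3 [55.4 33.7]
0.924 37.8 [62.3 41.9]
1.056 45.4 [68.1 50.9]
1.188 52.9 [72.6 60.6]
1.32 60.5 [75.9 70.8]
1.452 68.1 [77.7 81.3]
1.584 75.6 [78.1 92. ]
1.716 83.2 [ 77.2 102.7]
1.848 90.8 [ 74.8 113.1]
```

Call:
play_rows --delta_rot '[[0, 0, 0], [0, 0, 0], [0, 0, 0], [0, 0, 0], [0, 0, 0], [0, 0, 0], [0, 0, 0], [0, 0, 0]]' --dp '[[0, 18, -20], [0, 18, -60], [0, 18, -100], [0, 18, -140], [0, 18, -175], [0, 18, -195], [0, 18, -203], [0, 18, -203]]' --gripper '[-1, -1, -1, -1, -1, -1, -1, -1]'

```text
time_s: 2.45
tcp_pos: [499.1, 77.9, 41.9]
orientation: [0.792, 1.423, -0.793]
force: [-0.2, 0.2, -0.0]
finger_gap: -0.2
```

```bash
python3 - <<'E'
from h import *
o=robot.get_obs(); print(o['time_s'],o['tcp_pos'],o['force'])
d=grab('scene','s2.png');im=cv2.imread('pics/s2.png')[200:350,290:440];cv2.imwrite('pics/s2c.png',cv2.resize(im,None,fx=4,fy=4))
E
```

```text
2.45 [499.1061883   77.86963492  41.90028971] [-0.20745455  0.21223722 -0.00451853]
```

View pics/s2c.png

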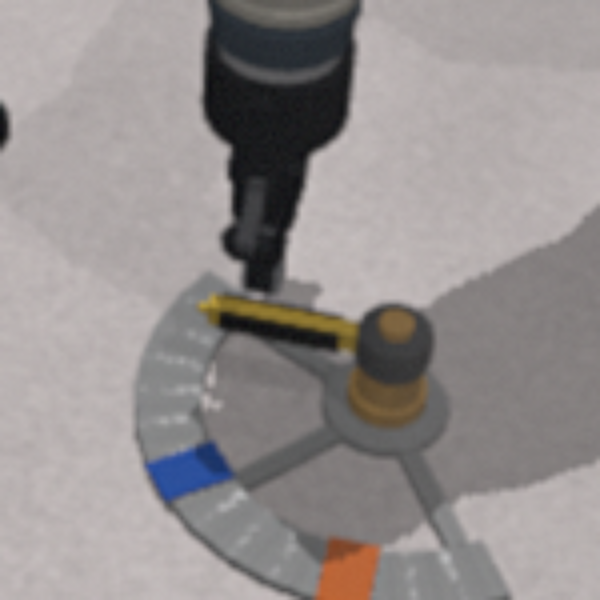

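The closed fingers stand behind the lever on its shut side, not touching it. I'll push partway and then check the real contact offset.

Call:
play_rows --delta_rot '[[0, 0, 0], [0, 0, 0], [0, 0, 4], [0, 0, 8], [0, 0, 11], [0, 0, 15], [0, 0, 19], [0, 0, 23], [0, 0, 26], [0, 0, 30], [0, 0, 34], [0, 0, 38]]' --dp '[[10, 6, 0], [19, 12, 0], [24, 14, 0], [29, 16, 0], [34, 18, 0], [39, 20, 0], [43, 23, 0], [48, 27, 0], [52, 30, 0], [55, 34, 0], [59, 38, 0], [62, 42, 0]]' --gripper '[-1, -1, -1, -1, -1, -1, -1, -1, -1, -1, -1, -1]'

```text
time_s: 3.7
tcp_pos: [562.9, 121.4, 43.0]
orientation: [0.273, 1.552, -0.274]
force: [0.5, -2.5, -0.1]
finger_gap: -0.2
```

```bash
python3 - <<'E'
from meas import *
import pickle
o=robot.get_obs(); print(o['time_s'],o['tcp_pos'],o['force'])
d=grab('scene','s3.png');w=grab('wrist','w3.png');pickle.dump((o,d,w),open('w3.pkl','wb'))
im=cv2.imread('pics/s3.png')[200:350,290:440];cv2.imwrite('pics/s3c.png',cv2.resize(im,None,fx=4,fy=4))
E
```

```text
3.7 [562.91310369 121.41038171  42.99414367] [ 0.54520495 -2.54278972 -0.13931866]
```

View pics/s3c.png

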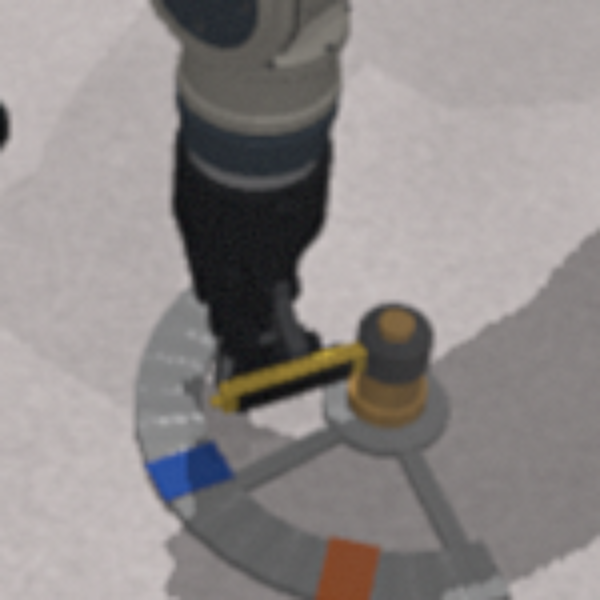

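View pics/w3.png

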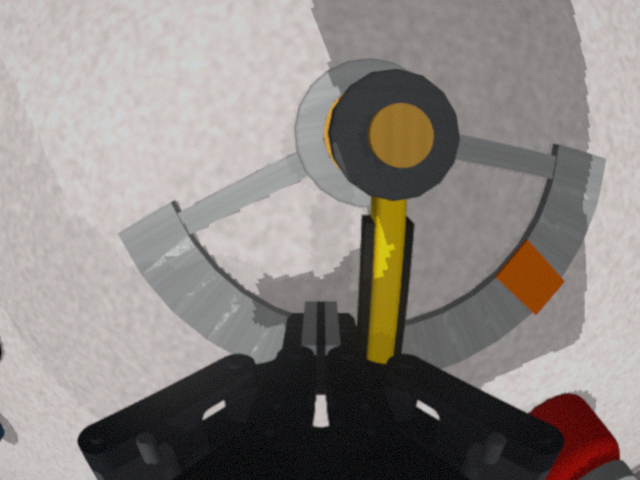

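The lever is moving under the one leading finger: its strip meets the finger's right edge at about (357,340) in the wrist view, and nothing is on the other side. I'll measure the angle.

```bash
cat >> meas.py <<'E'
def angle_w(o,w,roi):
    m=blobs(w,(20,150,60),(36,255,255),roi);_,l,s,_=cv2.connectedComponentsWithStats(m)
    ys,xs=np.nonzero(l==1+np.argmax(s[1:,4]))
    Q=np.array([wray(o,w,x,y,60)[:2] for x,y in zip(xs,ys)])
    mu=Q.mean(0);wv,V=np.linalg.eigh(np.cov((Q-mu).T));a=V[:,1]
    if a[0]<0:a=-a
    return np.arctan2(a[1],a[0]),mu,len(Q)
E
python3 - <<'E'
from meas import *
from plan import *
import pickle
o,d,w=pickle.load(open('w3.pkl','rb'))
th,mu,n=angle_w(o,w,(362,198,412,365));q=th-OFF;print('axis q',q,n)
v=mu-PV;print('centroid q',np.arctan2(v[1],v[0])-OFF,np.hypot(*v))
T=o['tcp_pos'][:2]-PV;print('cap',wray(o,w,401,135,70))
print('offset',T@np.array([-np.sin(th),np.cos(th)]),'r',T@np.array([np.cos(th),np.sin(th)]))
m=blobs(w,(5,140,60),(14,255,255),(480,230,580,330));c,_=cen(m);P=wray(o,w,*c,6.5);print('orange',P)
print([proj(d,(*p,60)) for p in (PV,PV+105*np.array([np.cos(th),np.sin(th)]))])
E
```

```text
axis q 0.9358539230242854 4933
centroid q 0.9259788173970313 47.14840494373692
cap [497.64174551 168.96642956  70.        ]
offset -22.595391029345418 r 77.8038316690604
orange [594.60390281 230.89123054   6.5       ]
[(np.float64(387.46136333824234), np.float64(283.66455328379215)), (np.float64(341.4619052196395), np.float64(298.71092013576884))]
```

Call:
play_rows --delta_rot '[[0, 0, 4], [0, 0, 8], [0, 0, 12], [0, 0, 16], [0, 0, 23], [0, 0, 30], [0, 0, 38], [0, 0, 42], [0, 0, 46], [0, 0, 50], [0, 0, 53], [0, 0, 53]]' --dp '[[3.5, 4.5, 0], [7, 9, 0], [9, 14, 0], [11, 18, 0], [14.5, 28.5, 0], [16, 39, 0], [16.5, 50, 0], [16.5, 55, 0], [16, 60.5, 0], [15, 66, 0], [13.5, 71, 0], [13.5, 71, 0]]' --gripper '[-1, -1, -1, -1, -1, -1, -1, -1, -1, -1, -1, -1]'

```text
time_s: 5.0
tcp_pos: [575.5, 192.7, 42.7]
orientation: [-0.449, 1.523, 0.449]
force: [-0.6, -0.2, 0.5]
finger_gap: -0.2
```

```bash
cat > chk.py <<'E'
import sys
from meas import *
from plan import *
import pickle
k=sys.argv[1];roi=eval(sys.argv[2])
o=robot.get_obs(); print(o['time_s'],o['tcp_pos'],o['force'])
w=grab('wrist',f'w{k}.png');pickle.dump((o,w),open(f'w{k}.pkl','wb'))
th,mu,n=angle_w(o,w,roi);print('axis q',th-OFF,n)
v=mu-PV;print('centroid q',np.arctan2(v[1],v[0])-OFF,np.hypot(*v))
T=o['tcp_pos'][:2]-PV
print('offset',T@np.array([-np.sin(th),np.cos(th)]),'r',T@np.array([np.cos(th),np.sin(th)]))
E
python3 chk.py 4 '(340,198,440,365)'
```

```text
5.0 [575.52727449 192.70902031  42.69884234] [-0.59365261 -0.19480854  0.50164386]
axis q 1.8461422158536025 4964
centroid q 1.8306776629303616 47.52925391748384
offset -21.992363340650538 r 78.88687556191144
```

View pics/w4.png

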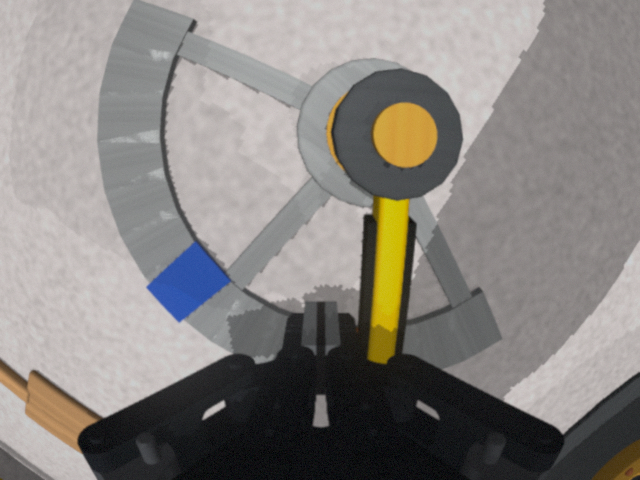

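The lever reads 1.83–1.85, pressed from one side only. I'll back off, lift, and check from above.

Call:
play_rows --delta_rot '[[0, 0, 0], [0, 0, 0], [0, 0, 0], [0, 0, 0], [0, 0, 0], [0, 0, 0], [0, 0, 0], [0, 0, 0]]' --dp '[[6, -9, 0], [11, -17, 0], [11, -17, 30], [11, -17, 75], [11, -20, 120], [11, -30, 160], [11, -40, 200], [11, -40, 200]]' --gripper '[-1, -1, -1, -1, -1, -1, -1, -1]'

```text
time_s: 5.85
tcp_pos: [588.4, 150.3, 248.3]
orientation: [-0.448, 1.515, 0.445]
force: [0.8, 0.7, -0.6]
finger_gap: 0.1
```

```bash
python3 chk.py 5 '(300,30,520,290)'; python3 - <<'E'
from meas import *
import pickle
d=grab('scene','s5.png');pickle.dump(d,open('s5.pkl','wb'))
im=cv2.imread('pics/s5.png')[230:380,300:450];cv2.imwrite('pics/s5c.png',cv2.resize(im,None,fx=4,fy=4))
E
```

```text
5.85 [588.36458818 150.27620955 248.28385327] [ 0.76573657  0.72120244 -0.58108812]
axis q 1.8401814811226016 1103
centroid q 1.83133592174095 59.03043105114708
offset -64.26662643144948 r 67.26004517921727
```

View pics/w5.png

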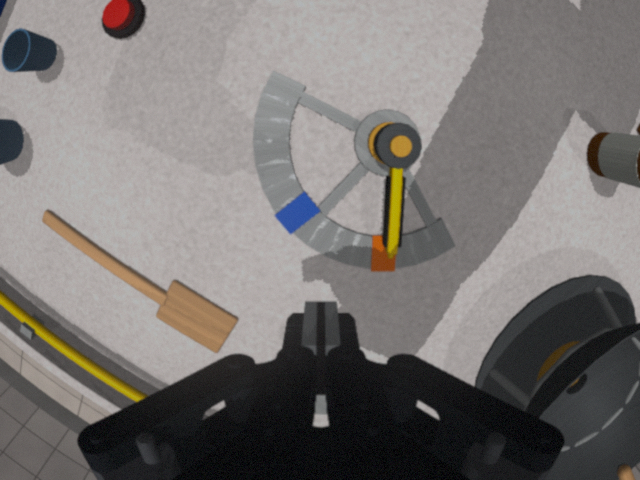

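View pics/s5c.png

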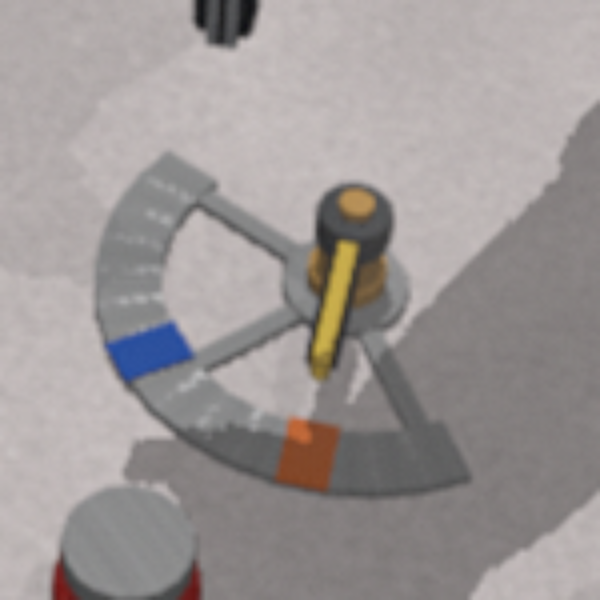

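The lever now stands over the orange patch, reading 1.83–1.84 (tip about 1–2 mm from the mark's centre). Next I'll go to the igniter and look at it with the wrist camera.

Call:
play_rows --delta_rot '[[0, 0, -7], [0, 0, -14], [0, 0, -21], [0, 0, -28], [0, 0, -35], [0, 0, -42], [0, 0, -49], [0, 0, -56], [0, 0, -60], [0, 0, -60], [0, 0, -60]]' --dp '[[0, -35, -4], [0, -75, -8], [0, -115, -12], [0, -155, -16], [0, -195, -20], [0, -235, -24], [0, -275, -30], [0, -310, -36], [0, -335, -42], [0, -335, -42], [0, -335, -42]]' --gripper '[-1, -1, -1, -1, -1, -1, -1, -1, -1, -1, -1]'

```text
time_s: 7.05
tcp_pos: [585.5, -183.4, 198.6]
orientation: [0.373, 1.541, -0.372]
force: [0.2, 0.3, 0.1]
finger_gap: -0.3
```

```bash
python3 - <<'E'
from meas import *
import pickle
o=robot.get_obs(); print(o['time_s'],o['tcp_pos'],o['force'],o['orientation'])
w=grab('wrist','w6.png');pickle.dump((o,w),open('w6.pkl','wb'))
d=grab('scene','s6.png');t=grab('top','t6.png')
m=blobs(w,(0,150,60),(6,255,255),(150,20,500,300));c,s=cen(m);print(c,s,wray(o,w,*c,24))
m=blobs(w,(170,150,60),(180,255,255),(150,20,500,300));print(m.sum()/255)
E
```

```text
7.05 [ 585.49642655 -183.41145014  198.56889048] [0.20529686 0.26424342 0.09678146] [ 0.37317662  1.54144831 -0.3718752 ]
[319.41271989 136.95196211] [ 298  116   44   43 1478] [ 519.7629075  -150.02523071   24.        ]
34.0
```

View pics/w6.png

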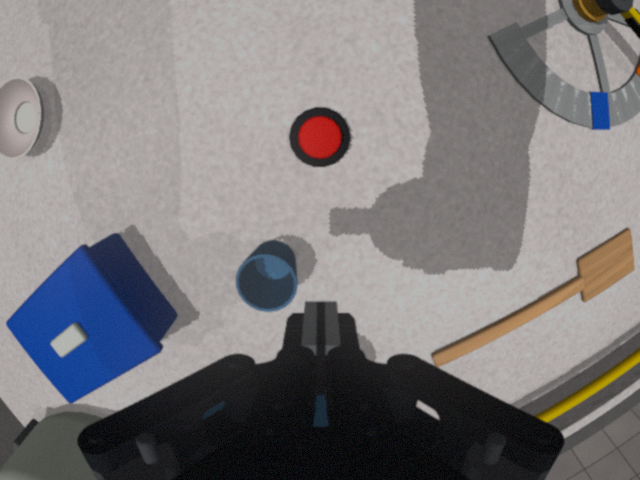

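View pics/s6.png

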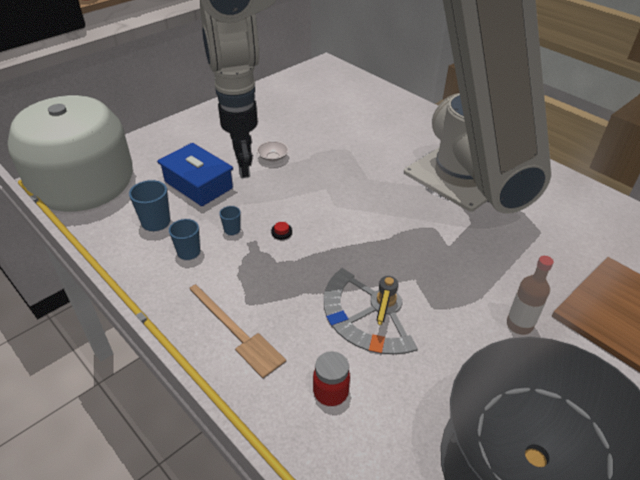

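```bash
python3 - <<'E'
from meas import *
import pickle
D=pickle.load(open('d1.pkl','rb'));print(ray(D['top'],409,217,50),ray(D['top'],408,234,0),ray(D['scene'],231,233,0))
E
```

```text
[ 616.10934307 -243.04501595   50.        ] [ 584.3277034  -248.29775538    0.        ] [ 6.07333552e+02 -2.31576333e+02  1.13686838e-13]
```

The igniter centre is at (519.6,-150.2), and all three views agree to within about 3 mm. The nearest thing, the small cup at about (600,-238), is 120 mm away. I'll move over the button and come down to just above it.

Call:
play_rows --delta_rot '[[0, 0, 0], [0, 0, 0], [0, 0, 0], [0, 0, 0], [0, 0, 0], [0, 0, 0], [0, 0, 0], [0, 0, 0], [0, 0, 0]]' --dp '[[-30, 15, -10], [-60, 30, -30], [-66.5, 33, -60], [-66.5, 33, -90], [-66.5, 33, -120], [-66.5, 33, -140], [-66.5, 33, -152], [-66.5, 33, -154], [-66.5, 33, -154]]' --gripper '[-1, -1, -1, -1, -1, -1, -1, -1, -1]'

```text
time_s: 8.1
tcp_pos: [520.0, -149.8, 46.7]
orientation: [0.371, 1.538, -0.371]
force: [0.9, -0.3, 0.3]
finger_gap: -0.3
```

```bash
python3 - <<'E'
from meas import *
o=robot.get_obs(); print(o['time_s'],o['tcp_pos'],o['force'])
d=grab('scene','s7.png');im=cv2.imread('pics/s7.png')[150:270,210:350];cv2.imwrite('pics/s7c.png',cv2.resize(im,None,fx=5,fy=5))
E
```

```text
8.1 [ 519.97613415 -149.77561877   46.74139649] [ 0.85777066 -0.29011386  0.3029148 ]
```

View pics/s7c.png

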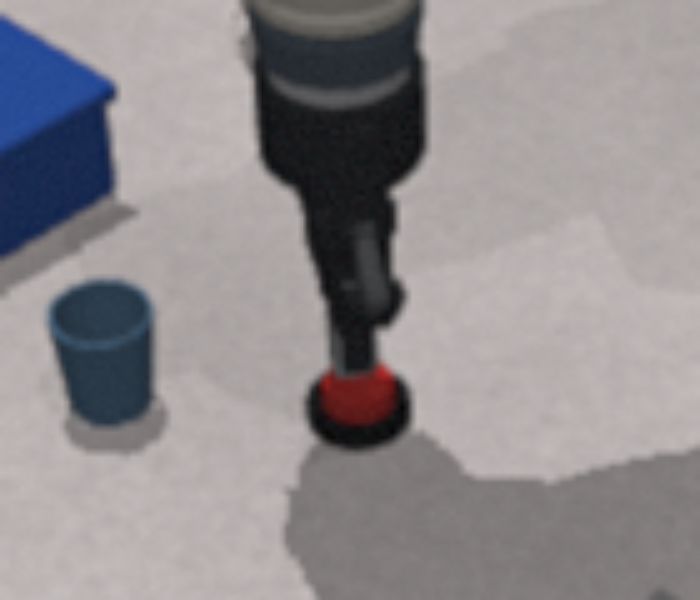

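The fingertips are centred over the button, about 8 mm above it. I'll press in steps.

Call:
play_rows --delta_rot '[[0, 0, 0], [0, 0, 0], [0, 0, 0], [0, 0, 0], [0, 0, 0], [0, 0, 0]]' --dp '[[0, 0, -4], [0, 0, -8], [0, 0, -10], [0, 0, -12], [0, 0, -14], [0, 0, -14]]' --gripper '[-1, -1, -1, -1, -1, -1]'

```text
time_s: 8.75
tcp_pos: [519.9, -150.2, 32.3]
orientation: [0.372, 1.538, -0.372]
force: [1.1, 0.2, 3.8]
finger_gap: 0.2
```

Call:
play_rows --delta_rot '[[0, 0, 0], [0, 0, 0], [0, 0, 0]]' --dp '[[0, 0, -2], [0, 0, -2], [0, 0, -2]]' --gripper '[-1, -1, -1]'

```text
time_s: 9.05
tcp_pos: [519.9, -150.2, 30.5]
orientation: [0.372, 1.538, -0.372]
force: [0.9, -0.5, 4.8]
finger_gap: -0.2
```

Call:
play_rows --delta_rot '[[0, 0, 0], [0, 0, 0], [0, 0, 0]]' --dp '[[0, 0, -1], [0, 0, -1.5], [0, 0, -1.5]]' --gripper '[-1, -1, -1]'

```text
time_s: 9.35
tcp_pos: [519.9, -150.2, 29.9]
orientation: [0.371, 1.537, -0.372]
force: [-1.9, 0.9, 15.2]
finger_gap: -0.2
```

The force jumped from 4.8 to 15.2 N at a fingertip height of 15.9 mm. That is the button's lower stop (24 − 8 = 16 mm), so I'll release it.

Call:
play_rows --delta_rot '[[0, 0, 0], [0, 0, 0], [0, 0, 0], [0, 0, 0], [0, 0, 0], [0, 0, 0], [0, 0, 0], [0, 0, 0]]' --dp '[[0, 0, 0], [0, 0, 5], [0, 0, 12], [0, 0, 30], [0, 0, 70], [0, 0, 115], [0, 0, 160], [0, 0, 200]]' --gripper '[-1, -1, -1, -1, -1, -1, -1, -1]'

```text
time_s: 10.15
tcp_pos: [518.9, -149.7, 230.8]
orientation: [0.372, 1.539, -0.372]
force: [1.2, -0.0, -0.2]
finger_gap: -0.4
```

```bash
python3 - <<'E'
from meas import *
from plan import *
o=robot.get_obs(); print(o['time_s'],o['tcp_pos'],o['force'])
d=grab('scene','s8.png');im=cv2.imread('pics/s8.png')
a=cv2.resize(im[190:260,240:320],(400,350));b=cv2.resize(im[250:370,310:430],(400,400));c=np.zeros((400,800,3),np.uint8);c[:350,:400]=a;c[:,400:]=b;cv2.imwrite('pics/s8c.png',c)
m=blobs(d,(0,150,120),(4,255,255),(262,215,300,245));print(cen(m))
b=tcp(1.84,45);print('approach',b,tcp(1.84,22.5)-b,[ (round(q,2),round(np.degrees(q-1.84),1),(tcp(q,22.5)-b).round(1)) for q in np.arange(1.84,.93,-.0989)])
E
```

```text
10.15 [ 518.90023719 -149.73939977  230.78673028] [ 1.22771822 -0.04955525 -0.15805514]
(array([281.21176471, 225.52941176]), array([275, 222,  14,   8,  85], dtype=int32))
approach [539.22331749 248.4432093 ] [ 11.989792   -19.03929851] [(np.float64(1.84), np.float64(0.0), array([ 12., -19.])), (np.float64(1.74), np.float64(-5.7), array([ 17.7, -24.7])), (np.float64(1.64), np.float64(-11.3), array([ 22.8, -30.8])), (np.float64(1.54), np.float64(-17.0), array([ 27.3, -37.5])), (np.float64(1.44), np.float64(-22.7), array([ 31.2, -44.5])), (np.float64(1.35), np.float64(-28.3), array([ 34.3, -51.9])), (np.float64(1.25), np.float64(-34.0), array([ 36.6, -59.6])), (np.float64(1.15), np.float64(-39.7), array([ 38.2, -67.5])), (np.float64(1.05), np.float64(-45.3), array([ 39. , -75.5])), (np.float64(0.95), np.float64(-51.0), array([ 39.1, -83.5]))]
```

View pics/s8c.png

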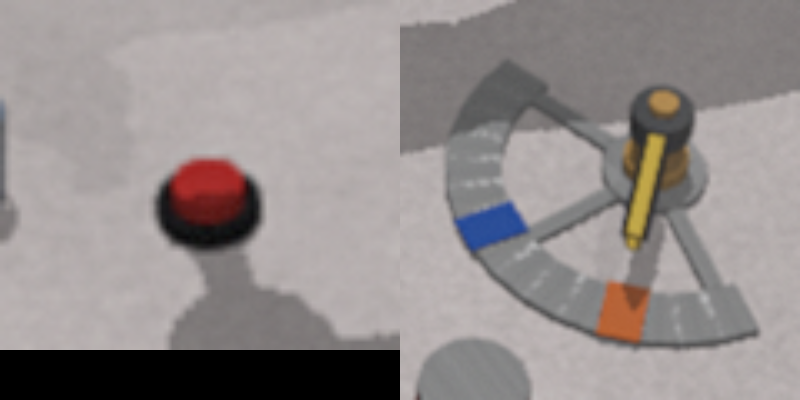

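The button is up again and the lever is still on orange. Next I'll go to the far (counterclockwise) side of the lever.

Call:
play_rows --delta_rot '[[0, 0, 5], [0, 0, 10], [0, 0, 15], [0, 0, 20], [0, 0, 25], [0, 0, 30], [0, 0, 36], [0, 0, 42], [0, 0, 48], [0, 0, 54], [0, 0, 59.5], [0, 0, 59.5]]' --dp '[[2, 25, 0], [4, 60, 0], [6, 100, 0], [8, 140, 0], [10, 180, 0], [12, 220, 0], [14, 260, 0], [16, 300, 0], [18, 340, 0], [19, 375, 0], [19.5, 398.5, 0], [19.5, 398.5, 0]]' --gripper '[-1, -1, -1, -1, -1, -1, -1, -1, -1, -1, -1, -1]'

```text
time_s: 11.4
tcp_pos: [538.2, 250.9, 227.9]
orientation: [-0.446, 1.526, 0.447]
force: [0.7, 0.0, 0.4]
finger_gap: 0.5
```

Call:
play_rows --delta_rot '[[0, 0, 0], [0, 0, 0], [0, 0, 0]]' --dp '[[0, 0, -40], [0, 0, -80], [0, 0, -80]]' --gripper '[-1, -1, -1]'

```text
time_s: 11.7
tcp_pos: [536.1, 246.8, 143.9]
orientation: [-0.441, 1.535, 0.441]
force: [-1.0, -0.1, -0.5]
finger_gap: -0.5
```

```bash
python3 chk.py 9 '(200,30,420,300)'; python3 - <<'E'
from meas import *
d=grab('scene','s9.png')
E
```

```text
11.7 [536.12407715 246.80014903 143.88806327] [-1.02240525 -0.10517874 -0.45977554]
axis q 1.8314558303369717 2030
centroid q 1.844379983945525 57.38712395053834
offset 45.89607622327317 r 74.11246331795267
```

View pics/w9.png

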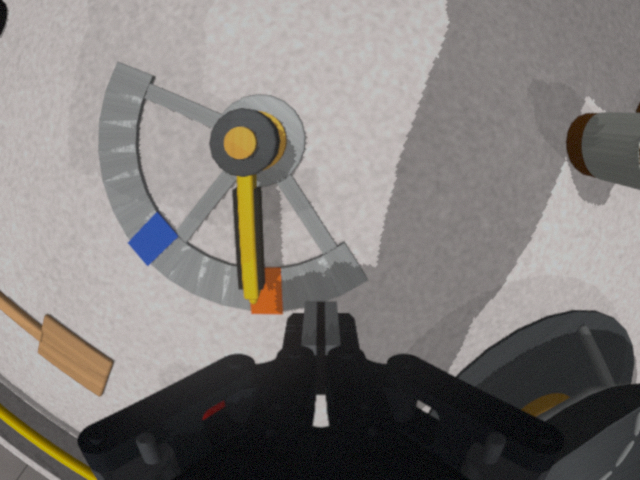

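View pics/s9.png

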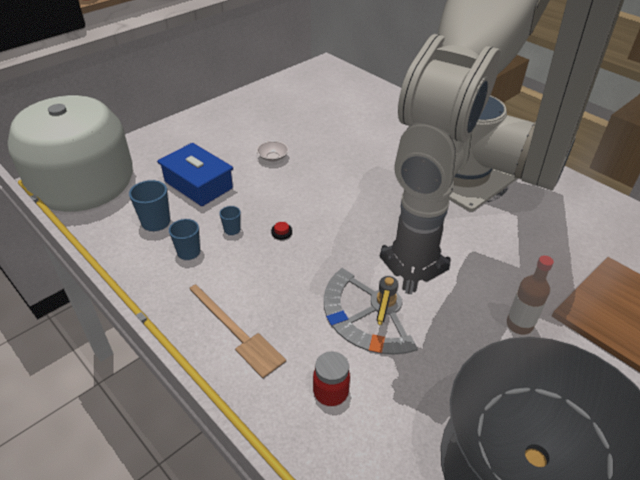

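The fingers are 45 mm to the far side of the lever, clear of the wok and the bottle. I'll come down to pushing height.

Call:
play_rows --delta_rot '[[0, 0, 0], [0, 0, 0], [0, 0, 0], [0, 0, 0], [0, 0, 0]]' --dp '[[0, 0, -40], [0, 0, -80], [0, 0, -100], [0, 0, -106], [0, 0, -106]]' --gripper '[-1, -1, -1, -1, -1]'

```text
time_s: 12.3
tcp_pos: [540.1, 248.4, 44.1]
orientation: [-0.441, 1.524, 0.441]
force: [-0.2, -0.1, 0.3]
finger_gap: -0.4
```

Call:
play_rows --delta_rot '[[0, 0, 0], [0, 0, 0], [0, 0, -5], [0, 0, -11], [0, 0, -17], [0, 0, -22], [0, 0, -28], [0, 0, -34], [0, 0, -39], [0, 0, -41], [0, 0, -41]]' --dp '[[6, -10, 0], [12, -19, 0], [18, -24.5, 0], [23, -31, 0], [27.5, -37.5, 0], [31, -44.5, 0], [34.5, -52, 0], [36.5, -59.5, 0], [38, -67.5, 0], [38.5, -70, 0], [38.5, -70, 0]]' --gripper '[-1, -1, -1, -1, -1, -1, -1, -1, -1, -1, -1]'

```text
time_s: 13.4
tcp_pos: [578.7, 177.4, 44.0]
orientation: [0.12, 1.566, -0.12]
force: [-0.1, -0.1, -0.0]
finger_gap: 0.5
```

```bash
python3 chk.py 10 '(200,190,300,365)'; python3 - <<'E'
from plan import *
for q in (.95,1.0,1.05,1.1):print(q,tcp(q,22.5),tcp(q,23))
E
```

```text
13.4 [578.72127231 177.39454051  43.98640471] [-0.1291419  -0.11509363 -0.04954246]
axis q 1.0949873021220446 4969
centroid q 1.1227490630176695 48.23737875022998
offset 23.287293532936822 r 78.59571187455164
0.95 [578.29008757 164.97276893] [578.45116272 165.4461132 ]
1.0 [578.38002791 169.03036718] [578.5172444 169.5111703]
1.05 [578.26706045 173.08738964] [578.38007532 173.57444984]
1.1 [577.95146756 177.13369586] [578.03999833 177.62579575]
```

View pics/w10.png

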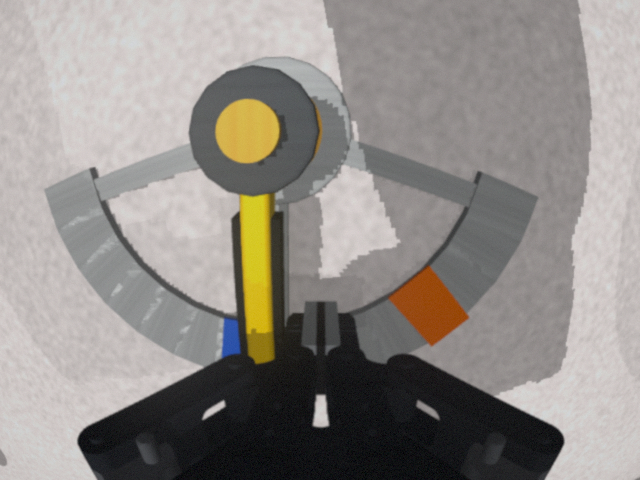

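The lever reads 1.10–1.12 against the other side of the finger, with blue just ahead at (232,340). A little more remains.

Call:
play_rows --delta_rot '[[0, 0, -2], [0, 0, -4], [0, 0, -6], [0, 0, -8], [0, 0, -9], [0, 0, -9]]' --dp '[[0, -3, 0], [0.5, -6, 0], [0.5, -9, 0], [0.5, -11, 0], [0.5, -12.5, 0], [0.5, -12.5, 0]]' --gripper '[-1, -1, -1, -1, -1, -1]'

```text
time_s: 14.05
tcp_pos: [578.2, 165.7, 42.8]
orientation: [0.243, 1.557, -0.243]
force: [1.1, 1.5, 0.8]
finger_gap: -0.2
```

```bash
python3 chk.py 11 '(200,190,300,365)'
```

```text
14.05 [578.23711108 165.70098454  42.842011  ] [1.12332506 1.45244496 0.84527801]
axis q 0.9509992254318256 4905
centroid q 0.9838675203187763 47.38819188905115
offset 23.094660369372765 r 77.73836846850658
```

Call:
play_rows --delta_rot '[[0, 0, 0], [0, 0, 0], [0, 0, 0], [0, 0, 0], [0, 0, 0], [0, 0, 0], [0, 0, 0], [0, 0, 0], [0, 0, 0]]' --dp '[[3, 10, 0], [6, 19, 0], [6, 19, 30], [6, 19, 75], [6, 19, 120], [6, 10, 160], [6, 0, 200], [6, 0, 200], [6, 0, 200]]' --gripper '[-1, -1, -1, -1, -1, -1, -1, -1, -1]'

```text
time_s: 15.0
tcp_pos: [584.4, 166.5, 243.3]
orientation: [0.242, 1.556, -0.242]
force: [0.1, 0.4, -1.2]
finger_gap: -0.0
```

```bash
python3 chk.py 12 '(200,30,420,300)'; python3 - <<'E'
from meas import *
import pickle
w,ww=pickle.load(open('w12.pkl','rb'))
for nm,lo,hi in [('orange',(5,140,100),(14,255,255)),('blue',(105,140,60),(125,255,255))]:
    c,s=cen(blobs(ww,lo,hi,(200,30,480,300)));print(nm,c,s,wray(w,ww,*c,6.5))
d=grab('scene','s12.png');im=cv2.imread('pics/s12.png')[250:370,310:430];cv2.imwrite('pics/s12c.png',cv2.resize(im,None,fx=5,fy=5))
E
```

```text
15.0 [584.39927001 166.47673408 243.30799818] [ 0.05203806  0.41047694 -1.23646392]
axis q 0.9593138053927192 1097
centroid q 0.9733229914424255 58.9596158365872
offset 25.114919124128804 r 83.53652549965614
orange [385.37513873 200.49056604] [364 179  43  43 901] [595.88248534 232.00497042   6.5       ]
blue [296.328125   245.08007812] [283 223  25  35 512] [613.49723845 131.45119021   6.5       ]
```

View pics/w12.png

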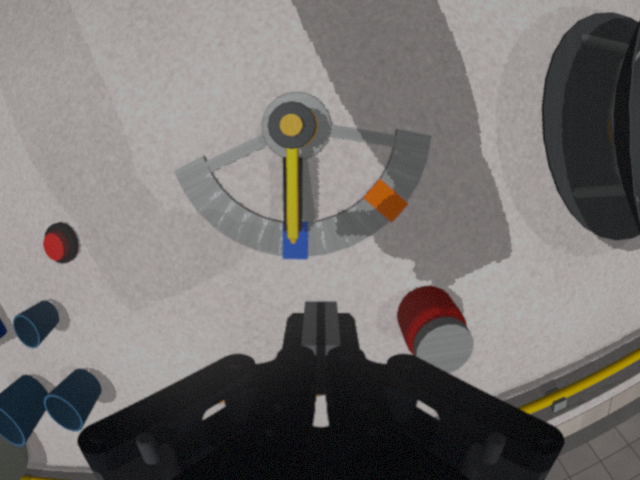

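View pics/s12c.png

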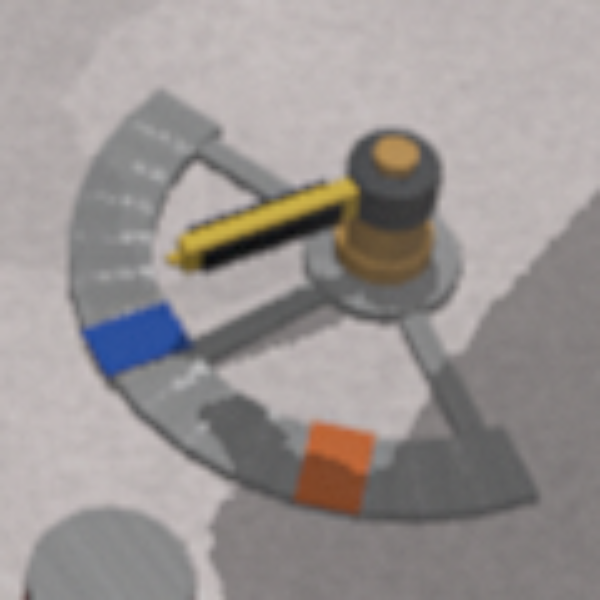

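The lever is over blue: 0.96–0.97 in the wrist view, against 0.95. Before handing in I'll cross-check it in the scene and top views and compare the loose things with the first picture.

```bash
python3 - <<'E'
from meas import *
from plan import *
d=grab('scene','s13.png');t=grab('top','t13.png')
for n,d_,roi in(('scene',d,(310,255,425,365)),('top',t,(170,200,300,290))):
    m=blobs(d_,(22,130,80),(34,255,255),roi);ys,xs=np.nonzero(m)
    if len(xs)<30: print(n,'hidden');continue
    Q=np.array([ray(d_,x,y,60)[:2] for x,y in zip(xs,ys)]);w,V=np.linalg.eigh(np.cov((Q-Q.mean(0)).T));a=V[:,1];a=a*np.sign(a[0]);print(n,'q',np.arctan2(a[1],a[0])-OFF,len(xs))
a=cv2.imread('pics/scene1.png');b=cv2.imread('pics/s13.png')
cv2.imwrite('pics/cmp.png',np.hstack([cv2.resize(a[120:420,100:420],(400,375)),cv2.resize(b[120:420,100:420],(400,375))]))
E
```

```text
scene q 0.9761812514861257 186
top q 0.9643242117293975 161
```

View pics/cmp.png

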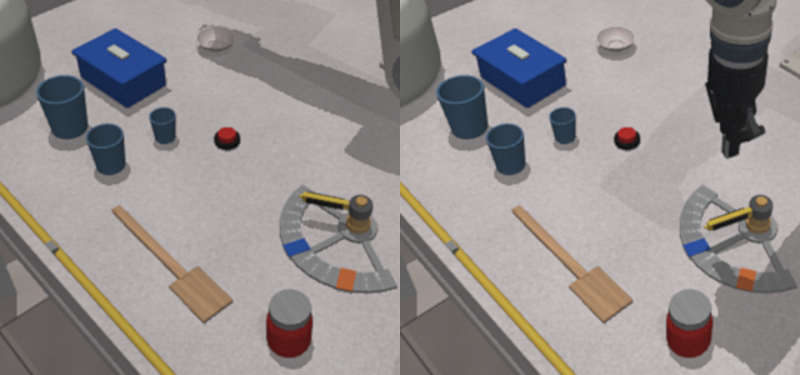

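Every view puts the lever between 0.96 and 0.98, about 2 mm from the blue mark's centre and well inside the 26 mm patch. Nothing else has moved and the button is up, so I'm handing in.

```bash
python3 -c "
from station import robot
print(robot.finish_job(), robot.get_obs()['time_s'])"
```

```text
the job is handed in; nothing more can be done
the job is handed in; nothing more can be done
```

The burner sequence is done in the order asked, and I handed the job in at about 15 s of the 62 s allowed. I kept the gripper shut and pushed the lever with the side of one finger, never pinching it.

1. **Lever to orange:** I pushed it from about 0.26 to about 1.84 rad, against the mark at 1.85. It still read about 1.84 after the igniter press.
2. **Igniter:** I pressed it down to its stop. The force rose from 4.8 to 15.2 N at a fingertip height of about 16 mm, which is where the stop should be. After I lifted off, the camera showed the button up again.
3. **Lever back to blue:** I pushed it from its other side, and it now stands at about 0.965 rad, against the mark at 0.95.

- **Last checks:** the wrist, scene and top views read the lever at 0.96–0.97, 0.976 and 0.964, all slightly past the mark's centre by about 1–3 mm. The scene picture shows the things around the valve and igniter where they started; the bottle was outside that comparison. The robot is touching nothing.
- **Disagreements:** the scene and top views differed by up to 5 mm in y, for example on the igniter, so I used the wrist camera to settle those positions. No check failed.

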